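# Charge the mixer battery: load the drawer, shut it, set the four rocker switches

### The arm

A 6-joint arm with a two-finger parallel gripper is mounted at the origin on a cart in front of the work surface, level with it; the furniture and walls round the work are solid. World frame = base frame: x ahead of the robot, y to its left, z up, the work surface at z = 0. Lengths are in m, angles in rad, forces in N, time in s.
With the tool pointing down it reaches from about 0.275 to 0.875 m from the base axis. Payload 12.5 kg.
Tool frame: the origin (TCP) lies at the very end of the fingers, on their centre line; the grasp point (between the pads) lies 19 mm behind it; z points along the fingers, y is the line along which they close (so a half turn about z gives the same grasp; the last joint's range is limited). The gripper opens to 85 mm and grips with 20 to 120 N. Pads are 22 mm wide; open, the fingers measure 114 mm over their backs; the gripper's body (76 mm by 85 mm) begins 54 mm behind the grasp point. The pads swing forward as they close: fully open they stand 13 mm farther back than shut.
Start: joints at [1.051, 0.351, 1.652, -0, 1.139, -0.085], TCP at [0.232, 0.499, 0.192] pointing down, gripper open.
Joint ranges: [-2.75, 2.75], [-0.79, 2.1], [0.01, 2.65], [-1.57, 4.71], [0.07, 3.14], [-2.87, 2.87]. Speed limits (rad/s): [2.22, 2.22, 2.79, 3.14, 3.14, 3.14].

### API

Orientations are given as a 3x3 rotation matrix whose columns are the frame's x, y, z axes.
In Python, from bench import manip gives the robot as it stands. Calls block until the motion is done:
- manip.move_ptp(position, orientation): joint-space move of the TCP to a pose.
- manip.move_l(position, attitude=None, max_speed=0.15): straight line of the TCP; attitude=None keeps the orientation; max_speed is the mean speed in m/s.
- manip.move_j(angles): joint-space move.
- manip.set_gripper(opening, effort=None): opening from 0.0 (shut) to 1.0 (fully open); effort is the grip in N (None keeps the last); returns when the fingers have stopped.
- manip.dwell(seconds).
- manip.inverse_kinematics(position, orientation): joint angles nearest the present ones, or None.
- manip.grab_frame(name): name is "scene" or "top" or "wrist"; returns (picture, depth): 480x640x3 uint8, red, green, blue; 480x640 float32, m along the optical axis (not along the pixel's ray), 0 where there is no reading.
- manip.get_calibration(name): a dict with "camera_matrix" (3x3 intrinsics, pixels), "k1" (the pictures are not rectified: a ray, as slopes to the right and down, at radius r is drawn at 1 + k1 r^2 times it, then the intrinsics apply), "R" (3x3) and "t" (3): a world point X has camera coordinates R X + t. Camera axes: x right, y down, z forward; pixel columns grow to the right and rows downward; lengths in m; the calibration is good to about 2 mm. A picture is of the moment at which its call begins: read the wrist's pose just before it. get_calibration takes no time and is no camera call; for the wrist camera it gives the pose at the moment of the call.
A pose or a line that the arm cannot do raises manip.Unreachable and nothing moves.
- manip.sign_off(): hands the job in; it is judged then, once.
Trained networks look in the newest picture that a camera, given by its name, has taken for a name from the list of things; names that differ only in an ending like _2 or _b are one class to them, and where a whole thing is asked for, a point or a joint stands for the part that bears it (a point fixed in the world has none). Each returns a list of dicts, best first, with "confidence" (0 to 1); they miss things now and then, are a little off and sometimes report something else, mostly with a low value. They report only what shows in the picture. A call takes as long as a camera call. They do not tell look-alikes from the thing itself.
- manip.look_for(camera, name): "at" ([x, y, z] in m, in world coordinates, good to about 4 mm: the middle of the surface that is visible of it).
Readings, each from a call of its own:
- manip.current_time(): time.
- manip.current_qpos(): joint angles.
- manip.current_joint_vel(): joint speeds.
- manip.current_joint_torque(): joint torques, N m.
- manip.current_ee_pos(): TCP position.
- manip.current_tcp_rot(): TCP orientation.
- manip.current_force(): force on the tool from outside, world axes, zero at the start.
- manip.current_ft_torque(): the same for the moment, N m.
- manip.current_grip_width(): opening from 0.0 (shut) to 1.0 (fully open).
- manip.current_grip_force(): force on a finger pad.
Only numpy, scipy, OpenCV 4.12 (cv2) and the standard library are available. Lean on these libraries where they do the work, as an engineer would, in place of code of your own. Each camera call takes 0.05 s, during which the arm holds its last target. There are 200 camera calls.

### The job

Lay the hand mixer's battery pack flat, top side up, in the open drawer of the white charging cabinet and slide the drawer fully shut. Then set the four rocker switches under the clear hood: blue and green on, red and yellow off (on is the far, upper end with the white line pressed in). Press them gently, never over 35 N, and do not bump the cabinet or drawer hard or disturb the pepper grinder and the clear square bottle.

Things in the scene. Friction and masses are not known exactly. Their poses are not given: they have to be found in the camera images.
- pack_center (a point): Battery pack of a hand mixer: black rounded block with a grey top plate and an orange end, 92 to 94 mm long, 44 mm wide, 34 mm high, 0.25 kg (0.2 to 0.33), lying flat on the worktop. The point is its centre, 17 mm above its underside; x runs along its length to the orange end, y across its 44 mm width, z up.
- pack: The same battery pack; origin at the centre of its underside.
- cabinet: White charging cabinet fixed on the worktop, 170 mm deep (x), 200 mm wide (y). Origin at the centre of its underside; x points from its front into its depth, y to its left, z up. Its drawer opens at the front, under a deck 75 mm high. On the deck the four switches stand in a row, 43 mm apart, under a clear splash hood that rises from the back panel.
- hood_edge (a point): Middle of the hood's front rim, a round metal bar 8 mm thick, 211 mm above the worktop, 27 mm before the cabinet's middle. The hood reaches from here back over the switches, some 75 mm above their upper ends: they cannot be pressed from straight above. Come from the front, the tool leaning back 35 to 50 degrees from vertical. Axes as the cabinet's.
- drawer (a joint): Drawer of the cabinet: 0 = fully shut, grows as it is drawn out towards the robot (m, at most 0.15, stands 0.12 to 0.14 open at the start). It slides with about 1.5 N of friction and stays where it is left. Push it on its front bar.
- drawer_floor (a point): Centre of the drawer's inner floor, 13 mm above the worktop; moves with the drawer, axes as the cabinet's. Inside it reaches 75 mm to the front, 70 mm to the back, 83 mm to each side. Side walls stand 30 mm above this floor, the front 48 mm, the deck's underside 52 mm. Only the part before the cabinet's front (85 mm before the cabinet's origin) is open from above.
- drawer_front (a point): Middle of the outermost surface of the drawer's front bar (10 mm thick, 70 mm long in y, 25 mm before the drawer's white front), 42 mm above the worktop; moves with the drawer. Axes as the cabinet's.
- red_face (a point): Red rocker paddle, 64 x 26 mm, in a black frame. Point: middle of its outer face, 4 mm above its pivot. x along the paddle, up the slope to its far end (white line), y along the pivot, z out of the face. It tips 0.2 rad either way about a slope of 35 degrees that faces the robot (attitude shows it). Press 24 mm from the point along +x or -x. The colours' order varies.
- red_switch (a joint): Angle of the red paddle: +0.2 = on (far upper end, with white line, pressed in), -0.2 = off (near lower end pressed in). Starts on. A spring holds it at either side: 24 mm from the pivot it yields at about 5 N, snaps over past the middle and stays; the end travels 10 mm to a stop that gives 2.5 mm more between 7 and 22 N. Over 35 N breaks it.
- yellow_face (a point): Yellow rocker paddle, 64 x 26 mm, in a black frame. Point: middle of its outer face, 4 mm above its pivot. x along the paddle, up the slope to its far end (white line), y along the pivot, z out of the face. It tips 0.2 rad either way about a slope of 35 degrees that faces the robot (attitude shows it). Press 24 mm from the point along +x or -x. The colours' order varies.
- yellow_switch (a joint): Angle of the yellow paddle: +0.2 = on (far upper end, with white line, pressed in), -0.2 = off (near lower end pressed in). Starts either way. A spring holds it at either side: 24 mm from the pivot it yields at about 5 N, snaps over past the middle and stays; the end travels 10 mm to a stop that gives 2.5 mm more between 7 and 22 N. Over 35 N breaks it.
- green_face (a point): Green rocker paddle, 64 x 26 mm, in a black frame. Point: middle of its outer face, 4 mm above its pivot. x along the paddle, up the slope to its far end (white line), y along the pivot, z out of the face. It tips 0.2 rad either way about a slope of 35 degrees that faces the robot (attitude shows it). Press 24 mm from the point along +x or -x. The colours' order varies.
- green_switch (a joint): Angle of the green paddle: +0.2 = on (far upper end, with white line, pressed in), -0.2 = off (near lower end pressed in). Starts either way. A spring holds it at either side: 24 mm from the pivot it yields at about 5 N, snaps over past the middle and stays; the end travels 10 mm to a stop that gives 2.5 mm more between 7 and 22 N. Over 35 N breaks it.
- blue_face (a point): Blue rocker paddle, 64 x 26 mm, in a black frame. Point: middle of its outer face, 4 mm above its pivot. x along the paddle, up the slope to its far end (white line), y along the pivot, z out of the face. It tips 0.2 rad either way about a slope of 35 degrees that faces the robot (attitude shows it). Press 24 mm from the point along +x or -x. The colours' order varies.
- blue_switch (a joint): Angle of the blue paddle: +0.2 = on (far upper end, with white line, pressed in), -0.2 = off (near lower end pressed in). Starts off. A spring holds it at either side: 24 mm from the pivot it yields at about 5 N, snaps over past the middle and stays; the end travels 10 mm to a stop that gives 2.5 mm more between 7 and 22 N. Over 35 N breaks it.
- red_module: Black frame of the red switch, 40 mm wide, fixed on the cabinet's deck; origin at the centre of its underside (75 mm above the worktop), axes as the cabinet's.
- yellow_module: Black frame of the yellow switch, 40 mm wide, fixed on the cabinet's deck; origin at the centre of its underside (75 mm above the worktop), axes as the cabinet's.
- green_module: Black frame of the green switch, 40 mm wide, fixed on the cabinet's deck; origin at the centre of its underside (75 mm above the worktop), axes as the cabinet's.
- blue_module: Black frame of the blue switch, 40 mm wide, fixed on the cabinet's deck; origin at the centre of its underside (75 mm above the worktop), axes as the cabinet's.
- grinder: Pepper grinder, glass with a black cap, 43 mm across, 112 mm high, standing loose beside the cabinet; origin at the centre of its underside. Leave it alone.
- bottle: Clear square oil bottle with a black cap, 42 mm across, 170 mm high, standing loose beside the cabinet; origin at the centre of its underside. Leave it alone.
Mind the look-alikes: they are no part of the job. Leave any pink look-alike of the pack alone.

How it is judged:
On the way, in this order (a step that is already met when the one before it is completed fails the run):
1. the battery pack lies flat in the open drawer, let go (x of pack_center in the frame of drawer_floor between -0.056 and 0.056 m and y of pack_center in the frame of drawer_floor between -0.075 and 0.075 m and z of pack_center in the frame of drawer_floor between 0.008 and 0.024 m and angle between pack_center's own z axis and vertical below 0.15 rad and contact force between the fingers and pack below 0.1 N and linear speed of pack below 0.03 m/s), for 0.2 s.
2. the drawer is fully shut with the pack in it (x of pack_center in the frame of drawer_floor between -0.056 and 0.056 m and y of pack_center in the frame of drawer_floor between -0.075 and 0.075 m and z of pack_center in the frame of drawer_floor between 0.008 and 0.024 m and angle between pack_center's own z axis and vertical below 0.15 rad and value of joint drawer below 0.004 m), for 0.2 s.
3. blue and green are on, red and yellow off (value of joint each of red_switch, yellow_switch below -0.14 rad and value of joint each of green_switch, blue_switch above 0.14 rad), for 0.2 s.
At the end, for the whole second after the job is handed in: The pack lies flat (within 0.15 rad) and at rest on the drawer's floor, its centre within 56 mm lengthwise and 75 mm crosswise of the floor's centre; the drawer is shut to within 4 mm; blue and green switches are past +0.14 rad (on), red and yellow below -0.14 rad (off) (all of step 2 and all of step 3 and linear speed of pack below 0.02 m/s); the robot touches nothing.
It fails at once if a switch or its frame is pressed with more than 35 N (contact force between the fingers and red_module above 35 N or contact force between the fingers and yellow_module above 35 N or contact force between the fingers and green_module above 35 N or contact force between the fingers and blue_module above 35 N).
It fails at once if the fingers hit the cabinet, its hood or its drawer with more than 60 N (contact force between the fingers and cabinet above 60 N).
It fails at once if the pepper grinder is shifted by more than 30 mm or tipped over (distance of grinder from where it was at the start of the episode above 0.03 m or angle between grinder's own z axis and vertical above 0.5 rad).
It fails at once if the clear square bottle is shifted by more than 30 mm or tipped over (distance of bottle from where it was at the start of the episode above 0.03 m or angle between bottle's own z axis and vertical above 0.5 rad).
It also fails if it takes over 72 s, if anything falls off the work surface, if the arm or the gripper's body presses on something with over 40 N, if the wrist force passes 120 N, or if a joint passes its speed limit or range.

## Working session

There is one attempt and no reset: what is moved stays moved. The work goes in short steps, each a Python script; the robot and the scene stay as the last script left them, time stands still between calls to the robot, and variables do not carry over. Pictures are saved under pics/ and viewed, at most 10 in all, crops included, and the job is handed in when it is done.

```bash
mkdir -p pics; ls; cat > h.py <<'E'
import numpy as np, cv2
from bench import manip as m
def save(cam,fn):
    p,d=m.grab_frame(cam); cv2.imwrite('pics/'+fn,p[:,:,::-1]); np.save('pics/'+fn+'.npy',d); return p,d
def px(cam,X,c=None):
    c=c or m.get_calibration(cam); q=c['R']@np.array(X)+c['t']; s=q[:2]/q[2]; s=s*(1+c['k1']*(s@s)); K=np.array(c['camera_matrix']); return K[:2,:2]@s+K[:2,2]
def cloud(d,c):
    K=np.array(c['camera_matrix'],float); v,u=np.mgrid[0:d.shape[0],0:d.shape[1]].astype(float)
    x=(u-K[0,2])/K[0,0]; y=(v-K[1,2])/K[1,1]; a,b=x.copy(),y.copy()
    for _ in range(8):
        f=1+c['k1']*(a*a+b*b); a,b=x/f,y/f
    P=np.stack([a*d,b*d,d],-1)-np.array(c['t']); return P@np.array(c['R'])
E
python3 - <<'E'
from h import *
for cam in('scene','top'):
    save(cam,cam+'1.png')
    for n in['pack','cabinet','drawer_front','drawer_floor','hood_edge','red_face','yellow_face','green_face','blue_face','grinder','bottle']:
        for r in m.look_for(cam,n)[:3]: print(cam,n,np.round(r['at'],3),round(r['confidence'],2),px(cam,r['at']).astype(int))
print(m.current_time())
E
```

```text
pics
scene pack [0.47  0.175 0.031] 0.9 [376 366]
scene pack [ 0.442 -0.26   0.031] 0.88 [382 226]
scene pack [ 0.651 -0.039  0.111] 0.69 [287 255]
scene cabinet [ 0.662 -0.084  0.073] 0.64 [284 256]
scene cabinet [ 0.644 -0.099  0.121] 0.42 [292 234]
scene drawer_front [ 0.528 -0.113  0.015] 0.66 [346 269]
scene drawer_front [0.47  0.176 0.033] 0.49 [376 365]
scene drawer_floor [ 0.526 -0.114  0.011] 0.55 [347 270]
scene hood_edge [ 0.665 -0.084  0.074] 0.7 [283 255]
scene hood_edge [ 0.641 -0.044  0.123] 0.59 [292 249]
scene red_face [ 0.639 -0.049  0.119] 0.64 [293 249]
scene yellow_face [ 0.627 -0.179  0.116] 0.52 [303 214]
scene green_face [ 0.631 -0.134  0.124] 0.52 [300 223]
scene blue_face [ 0.639 -0.094  0.117] 0.75 [295 237]
scene grinder [0.659 0.152 0.066] 0.9 [273 339]
scene bottle [0.758 0.192 0.087] 0.69 [214 346]
top pack [0.469 0.149 0.036] 0.77 [231 303]
top pack [ 0.441 -0.284  0.035] 0.56 [414 319]
top cabinet [ 0.629 -0.116  0.075] 0.85 [346 236]
top cabinet [ 0.64  -0.094  0.116] 0.75 [338 227]
top drawer_front [ 0.628 -0.119  0.074] 0.52 [347 236]
top drawer_front [ 0.624 -0.182  0.12 ] 0.23 [376 234]
top drawer_floor [ 0.528 -0.109  0.015] 0.58 [340 282]
top hood_edge [ 0.625 -0.112  0.076] 0.6 [344 237]
top hood_edge [ 0.643 -0.057  0.12 ] 0.49 [321 225]
top red_face [ 0.628 -0.117  0.076] 0.55 [346 236]
top red_face [ 0.639 -0.058  0.119] 0.53 [321 227]
top red_face [0.75  0.168 0.114] 0.49 [224 177]
top yellow_face [ 0.628 -0.187  0.119] 0.59 [378 233]
top yellow_face [ 0.628 -0.118  0.075] 0.29 [346 236]
top green_face [ 0.63  -0.139  0.118] 0.66 [357 231]
top blue_face [ 0.635 -0.1    0.12 ] 0.79 [340 229]
top grinder [0.649 0.13  0.106] 0.86 [239 221]
top bottle [0.75  0.168 0.114] 0.55 [224 178]
top bottle [ 0.531 -0.106  0.01 ] 0.25 [339 281]
top bottle [ 0.633 -0.144  0.12 ] 0.25 [360 230]
1.2
```

```bash
python3 - <<'E'
import cv2
a=cv2.imread('pics/scene1.png');b=cv2.imread('pics/top1.png')
cv2.imwrite('pics/s_crop.png',cv2.resize(a[130:430,180:580],(800,600)))
cv2.imwrite('pics/t_crop.png',cv2.resize(b[130:370,180:500],(800,600)))
E
```

```text
(no output)
```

View pics/s_crop.png

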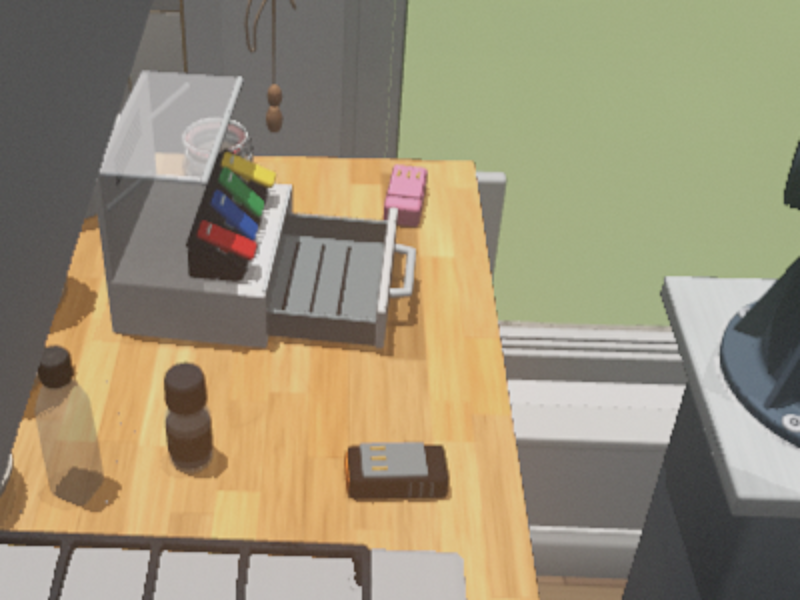

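View pics/t_crop.png

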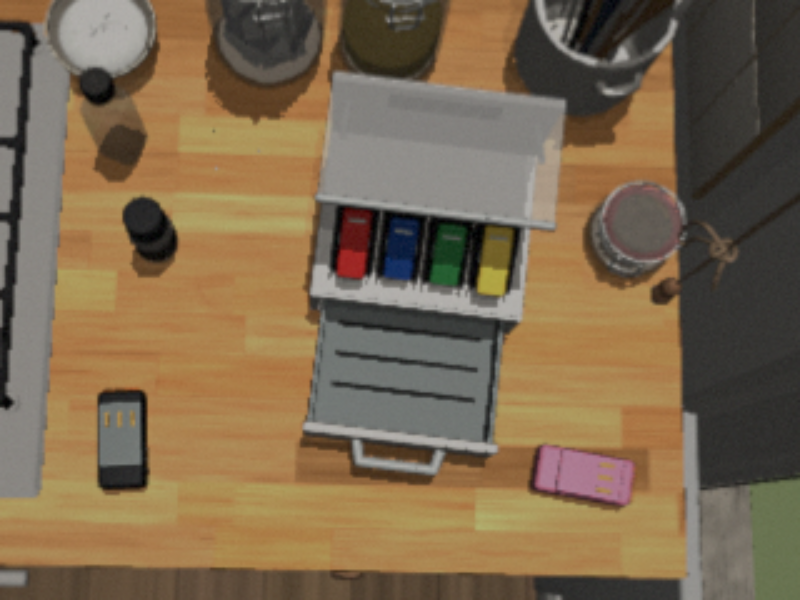

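```bash
cat >> h.py <<'E'
def rect(P,mask):
    q=P[mask][:,:2].astype(np.float32); r=cv2.minAreaRect(q*1000); return np.round(r[0],1),np.round(r[1],1),round(r[2],1),np.round(np.median(P[mask],0),4),int(mask.sum())
def cols(p):
    H=cv2.cvtColor(p,cv2.COLOR_RGB2HSV); h,s,v=H[...,0],H[...,1],H[...,2]; b=(s>140)&(v>60)
    return dict(red=b&((h<6)|(h>174)),blue=b&(h>105)&(h<130),green=b&(h>50)&(h<85),yellow=b&(h>22)&(h<33))
E
python3 - <<'E'
from h import *
for cam in('top','scene'):
    p=cv2.imread(f'pics/{cam}1.png')[:,:,::-1].copy(); d=np.load(f'pics/{cam}1.png.npy'); P=cloud(d,m.get_calibration(cam))
    x,y,z=P[...,0],P[...,1],P[...,2]; ok=d>0
    print(cam,'table z',np.median(z[ok&(abs(x-.5)<.05)&(abs(y-.05)<.03)]))
    print('pack',rect(P,ok&(abs(x-.47)<.08)&(abs(y-.16)<.06)&(z>.026)&(z<.045)))
    H=cv2.cvtColor(p,cv2.COLOR_RGB2HSV)
    for n,k in cols(p).items():
        k=k&ok&(abs(z-.12)<.035)&(abs(x-.64)<.08)&(abs(y+.11)<.13)
        if k.sum()<20: print(n,k.sum());continue
        Q=P[k]; c=np.median(Q,0); U,S,V=np.linalg.svd(Q-Q.mean(0),full_matrices=False); nn=V[2]*np.sign(V[2][2]); 
        print(n,np.round(Q.mean(0),4),'n',np.round(nn,3),'tilt',round(np.degrees(np.arccos(nn[2])),1),'maj',np.round(V[0],3),k.sum())
    print('dfront',rect(P,ok&(x>.40)&(x<.5)&(abs(y+.11)<.13)&(y>-.2)&(z>.050)&(z<.07)))
    print('bar',rect(P,ok&(x>.38)&(x<.48)&(abs(y+.11)<.06)&(z>.035)&(z<.049)))
    print('deck',rect(P,ok&(x>.5)&(x<.7)&(abs(y+.11)<.13)&(z>.07)&(z<.08)))
    print('hood top',rect(P,ok&(x>.58)&(x<.8)&(abs(y+.11)<.14)&(z>.2)&(z<.25)))
    print('fl',rect(P,ok&(x>.43)&(x<.58)&(abs(y+.11)<.1)&(z>.008)&(z<.018)))
E
```

```text
top table z 0.00019122498326757604
pack (array([466.2, 157.1]), array([93.1, 42.9]), 3.4, array([0.4652, 0.1568, 0.0324]), 694)
red [ 0.6374 -0.0559  0.1181] n [-0.414 -0.034  0.91 ] tilt 24.6 maj [-0.908  0.078 -0.411] 284
blue [ 0.6305 -0.0984  0.1155] n [-0.729  0.073  0.68 ] tilt 47.1 maj [-0.676  0.078 -0.733] 179
green [ 0.6222 -0.1405  0.1117] n [-0.728  0.032  0.685] tilt 46.8 maj [-0.683  0.047 -0.729] 115
yellow [ 0.6242 -0.1842  0.1172] n [-0.426 -0.108  0.898] tilt 26.0 maj [-0.905  0.074 -0.42 ] 275
dfront (array([ 459.2, -102.7]), array([180. ,  32.2]), 84.4, array([ 0.4691, -0.1038,  0.061 ]), 370)
bar (array([ 452.3, -106.1]), array([101.6,  25.2]), 84.4, array([ 0.4479, -0.1038,  0.0456]), 203)
deck (array([ 632.4, -120.1]), array([200.4,  91.8]), 84.9, array([ 0.6062, -0.1137,  0.0752]), 1240)
hood top (array([ 699.3, -127.2]), array([201.7, 116.3]), 84.2, array([ 0.698 , -0.1258,  0.2141]), 5004)
fl (array([ 526.4, -111.6]), array([184.5, 124.4]), 84.6, array([ 0.528 , -0.1124,  0.0132]), 2758)
scene table z 0.000553806997825345
pack (array([465.7, 161.3]), array([
[... 156 characters left out ...]
e [ 0.6207 -0.0932  0.1049] n [-0.744  0.028  0.667] tilt 48.2 maj [0.176 0.972 0.156] 50
green 0
yellow [ 0.6246 -0.1774  0.1178] n [-0.389  0.07   0.919] tilt 23.3 maj [-0.914  0.096 -0.394] 178
dfront (array([459.7, -99.1]), array([181.2,  30. ]), 84.4, array([ 0.4709, -0.0852,  0.0611]), 264)
bar (array([ 452.4, -100.5]), array([91.2, 24.9]), 84.4, array([ 0.4482, -0.094 ,  0.0459]), 176)
deck (array([ 640. , -113.8]), array([120., 203.]), 0.0, array([ 0.6194, -0.0774,  0.0752]), 1312)
hood top (array([ 699.7, -123.3]), array([204.9, 116.8]), 84.6, array([ 0.6984, -0.1123,  0.214 ]), 2978)
fl (array([ 525.9, -105.5]), array([180.9, 123. ]), 84.8, array([ 0.5267, -0.1198,  0.0134]), 1972)
```

Two candidates for the pack: the black block with the grey plate, at top pixel (229,306), and the pink one at (414,320). The black one fits the description and its measured size is 93x44 mm; the pink one is the look-alike. All four switches need toggling: red and yellow are at 24° slope (on), blue and green at 47° (off). I'll confirm from close with the wrist camera.

```bash
cat >> h.py <<'E'
def down(yaw):
    c,s=np.cos(yaw),np.sin(yaw); return np.array([[c,s,0],[s,-c,0],[0,0,-1.]])
E
python3 - <<'E'
from h import *
print(np.round(m.current_tcp_rot(),2))
yaw=np.radians(3.4); best=None
for a in(yaw,yaw+np.pi):
    q=m.inverse_kinematics([.466,.159,.2],down(a)); print(None if q is None else np.round(q,2))
    if q is not None and (best is None or abs(q[5])<abs(best[1])): best=(a,q[5])
m.move_ptp([.466,.159,.20],down(best[0]))
c=m.get_calibration('wrist'); p,d=save('wrist','w1.png'); P=cloud(d,c); z=P[...,2]; x=P[...,0];y=P[...,1]
print('table',np.median(z[(d>0)&(z<.01)]))
print(rect(P,(d>0)&(z>.026)&(z<.045)&(abs(x-.466)<.08)&(abs(y-.159)<.06)))
print(best,m.current_time(),m.current_ee_pos())
E
```

```text
[[-0.91  0.42  0.  ]
 [ 0.42  0.91  0.  ]
 [-0.    0.   -1.  ]]
[ 0.23  0.24  1.79 -0.    1.12  1.75]
[ 0.23  0.24  1.79 -0.    1.12 -1.4 ]
table 0.0007772892263975359
(array([466.6, 158. ]), array([93.2, 44.4]), 4.0, array([0.4622, 0.1576, 0.0342]), 3504)
(np.float64(3.2009338481576), np.float64(-1.3959026254393767)) 2.775 [0.46581642 0.1596903  0.19996503]
```

View pics/w1.png

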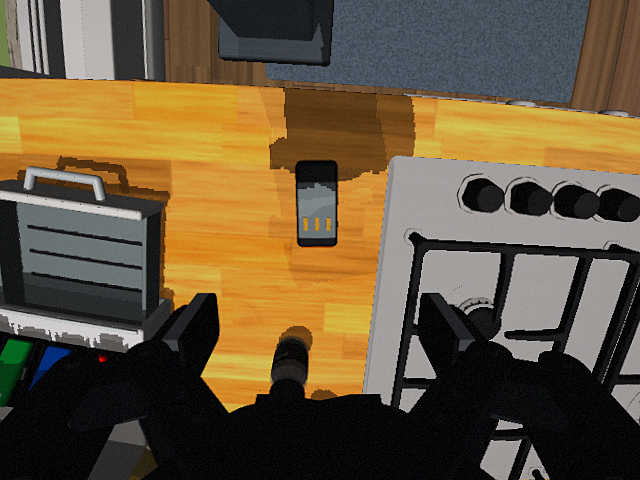

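The black pack with grey plate and gold contacts is at (317,203); the measured rectangle of 93x44 mm and height of 34 mm agree. Grasping it.

```bash
python3 - <<'E'
from h import *
R=down(np.radians(4.0)+np.pi)
m.move_l([.4666,.158,.06],R,.2); m.move_l([.4666,.158,.006],None,.06)
m.set_gripper(0.0,50); print('w',m.current_grip_width(),m.current_grip_force())
m.move_l([.4666,.158,.16],None,.12); print('w',m.current_grip_width(),m.current_grip_force(),m.current_force())
R2=down(np.radians(-5.4)+np.pi)
m.move_ptp([.50,-.106,.20],R2)
c=m.get_calibration('wrist'); p,d=save('wrist','w2.png'); P=cloud(d,c); x,y,z=P[...,0],P[...,1],P[...,2]; ok=d>0
print('fl',rect(P,ok&(x>.43)&(x<.60)&(abs(y+.11)<.12)&(z>.008)&(z<.018)))
print('dfront',rect(P,ok&(x>.40)&(x<.5)&(abs(y+.11)<.13)&(z>.050)&(z<.07)))
print('bar',rect(P,ok&(x>.38)&(x<.47)&(abs(y+.11)<.06)&(z>.035)&(z<.049)))
print('deck',rect(P,ok&(x>.5)&(x<.7)&(abs(y+.11)<.13)&(z>.07)&(z<.08)))
print(m.current_time())
E
```

```text
w 0.006793623733012996 0.0
w 0.0013145562899209205 0.0 [-0.02102917  0.12008286  0.81468799]
fl (array([ 529. , -116.5]), array([142. , 196.2]), 0.0, array([ 0.5361, -0.1141,  0.0141]), 14668)
dfront (array([ 460.3, -103.5]), array([181.9,  30.8]), 84.0, array([ 0.4699, -0.1045,  0.0619]), 2206)
bar (array([ 452.7, -113.3]), array([109. ,  24.5]), 84.2, array([ 0.4487, -0.1033,  0.0469]), 1194)
deck (array([ 644.1, -121.9]), array([200.2, 111.8]), 84.3, array([ 0.6015, -0.152 ,  0.0762]), 3501)
7.975
```

View pics/w2.png

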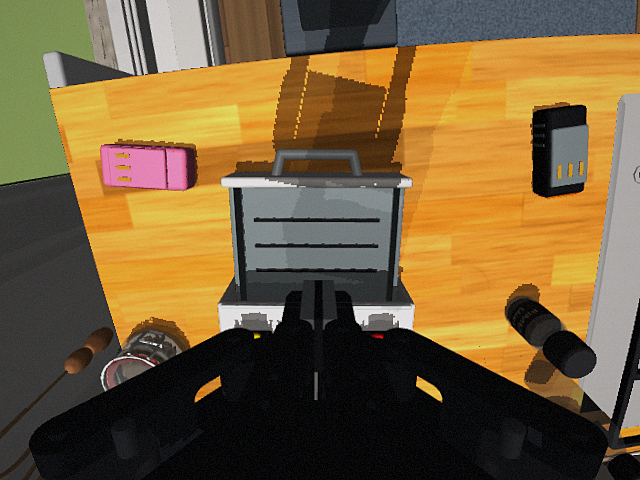

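The gripper closed empty: the pack still lies at (560,150) and the drawer is open and clear at (318,240). I'll find out why before trying again.

```bash
python3 - <<'E'
from h import *
c=m.get_calibration('wrist'); print(m.current_ee_pos(),np.round(m.current_tcp_rot(),3).tolist())
t=m.current_ee_pos(); print('tcp px',px('wrist',t),'depth',(c['R']@t+c['t']))
d=np.load('pics/w2.png.npy'); P=cloud(d,c); x,y,z=P[...,0],P[...,1],P[...,2]; ok=d>0
print('pack w2',rect(P,ok&(abs(x-.47)<.08)&(abs(y-.16)<.06)&(z>.026)&(z<.045)))
print('fingertip pts',P[285,318],P[300,318],P[320,318],d[285,318])
d2=m.grab_frame('top')[1]; P2=cloud(d2,m.get_calibration('top')); x,y,z=P2[...,0],P2[...,1],P2[...,2]
print('pack top',rect(P2,(d2>0)&(abs(x-.47)<.08)&(abs(y-.16)<.06)&(z>.026)&(z<.045)))
print('time',m.current_time())
E
```

```text
[ 0.49995407 -0.10481166  0.19967987] [[-0.996, 0.093, -0.001], [0.093, 0.996, 0.0], [0.001, 0.0, -1.0]]
tcp px [318.87797137 264.83297607] depth [0.00045493 0.01670016 0.19591143]
pack w2 (array([466.9, 156.1]), array([94.1, 44.7]), 4.1, array([0.4638, 0.1535, 0.0341]), 3702)
fingertip pts [ 0.48964785 -0.10436916  0.24947113] [ 0.49013157 -0.1044179   0.26229834] [ 0.49070696 -0.10447556  0.27636776] 0.1452444
pack top (array([465.5, 156.8]), array([91.5, 42.8]), 3.2, array([0.4652, 0.1568, 0.0323]), 699)
time 8.025
```

```bash
python3 - <<'E'
from h import *
for w in(None,1.0):
    if w: m.set_gripper(w)
    c=m.get_calibration('wrist'); t=m.current_ee_pos(); R=m.current_tcp_rot(); p,d=save('wrist',f'w3_{w}.png'); P=cloud(d,c)
    L=(P-t)@R; k=(d>0)&(abs(L[...,0])<.03)&(abs(L[...,1])<.07)&(L[...,2]<.03)&(L[...,2]>-.12)
    Q=L[k]; print(w,'n',len(Q),'max z tool',np.sort(Q[:,2])[-5:], 'pct',np.percentile(Q[:,2],[50,90,99]))
    i=Q[:,2]>np.percentile(Q[:,2],97); print(np.round(Q[i].mean(0),4), Q[i].min(0),Q[i].max(0))
# scene/top view of fingers
for cam in('scene','top'):
    p,d=save(cam,f'{cam}_f.png'); P=cloud(d,m.get_calibration(cam)); L=(P-t)@R
    k=(d>0)&(abs(L[...,0])<.03)&(abs(L[...,1])<.07)&(L[...,2]<.04)&(L[...,2]>-.15); Q=L[k]; print(cam,len(Q),np.sort(Q[:,2])[-5:])
E
python3 - <<'E'
import cv2
a=cv2.imread('pics/scene_f.png'); cv2.imwrite('pics/sf_crop.png',cv2.resize(a[60:360,180:580],(800,600)))
E
```

```text
None n 31191 max z tool [-0.04446739 -0.04440782 -0.04434036 -0.04406593 -0.04335505] pct [-0.10593617 -0.08337893 -0.05127431]
[ 0.0087 -0.0004 -0.0534] [ 0.00576251 -0.01388344 -0.06028506] [ 0.01148632  0.01330137 -0.04335505]
1.0 n 28779 max z tool [-0.05332306 -0.0532679  -0.05322782 -0.05319064 -0.05250492] pct [-0.10755728 -0.07502324 -0.05791991]
[ 0.0024 -0.0001 -0.059 ] [-0.01160662 -0.05574158 -0.06276831] [ 0.01127556  0.05509603 -0.05250492]
scene 481 [-0.05284095 -0.05280319 -0.05279057 -0.05246712 -0.05238641]
top 44 [-0.07248818 -0.07179468 -0.07155186 -0.06300091 -0.05776964]
```

View pics/sf_crop.png

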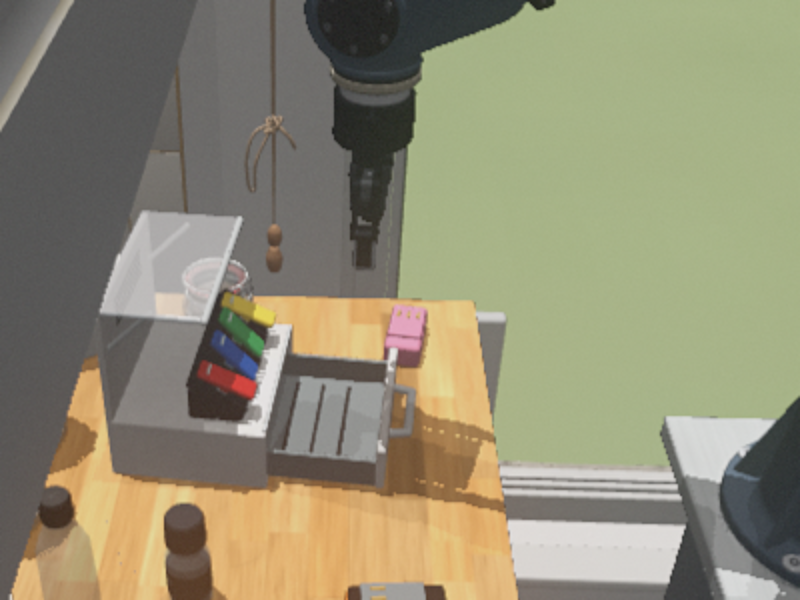

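Wrist and scene views agree: the real fingertips end about 42 mm behind the reported TCP (shut −43 mm; open −53 mm, where −13 mm was expected). So the first grasp closed above the pack. I'll correct every target by this offset and check it by contact.

```bash
cat >> h.py <<'E'
OFF=0.042
def T(p,R): return np.array(p)+OFF*R[:,2]
def lin(p,R,v): m.move_l(T(p,R),R,v)
def ptp(p,R): m.move_ptp(T(p,R),R)
def tip(): return np.array(m.current_ee_pos())-OFF*np.array(m.current_tcp_rot())[:,2]
E
python3 - <<'E'
from h import *
R=down(np.radians(4.0)+np.pi); A=[.4664,.1575]
ptp(A+[.10],R)
lin(A+[.03],R,.1)
for z in(.02,.012,.007):
    lin(A+[z],R,.05); f=m.current_force(); print(z,np.round(f,2))
    if f[2]>6: break
m.set_gripper(0.0,50); print('w',m.current_grip_width()*85,m.current_grip_force())
lin(A+[.10],R,.12); print('w',m.current_grip_width()*85,m.current_grip_force(),m.current_force(),m.current_time())
E
```

```text
0.02 [-0.73  0.51  0.22]
0.012 [ 0.61 -1.21 -0.63]
0.007 [ 0.09 -1.1   1.01]
w 43.0319110036294 51.79616332054138
w 42.9619089577639 51.04069769382477 [-0.84399699  0.31391899 -2.99636334] 13.3083
```

```bash
python3 - <<'E'
from h import *
R=down(np.radians(-5.5)+np.pi); A=[.530,-.1105]
ptp(A+[.15],R); lin(A+[.06],R,.1)
for z in(.035,.026,.0215):
    lin(A+[z],R,.04); f=m.current_force(); print(z,np.round(f,2),m.current_grip_width()*85)
    if f[2]>8: break
m.set_gripper(1.0); m.dwell(.1)
lin(A+[.15],R,.15)
ptp([.47,-.105,.17],R)
m.set_gripper(0.0)
c=m.get_calibration('wrist'); p,d=save('wrist','w4.png'); P=cloud(d,c); x,y,z=P[...,0],P[...,1],P[...,2]; ok=d>0
print('pack',rect(P,ok&(x>.47)&(x<.6)&(abs(y+.11)<.05)&(z>.038)&(z<.055)))
print('bar',rect(P,ok&(x>.38)&(x<.455)&(abs(y+.11)<.06)&(z>.035)&(z<.049)))
print('front',rect(P,ok&(x>.4)&(x<.5)&(abs(y+.11)<.12)&(z>.055)&(z<.07)))
print(m.current_time())
E
```

```text
0.035 [ 0.05 -0.75 -1.69] 42.660534807084034
0.026 [ 0.16  0.18 -2.94] 42.96164600362922
0.0215 [ 0.14 -0.23 -2.26] 42.754406475024105
pack (array([497.6, -96.4]), array([66.1, 62.8]), 83.5, array([ 0.5008, -0.1074,  0.0442]), 2211)
bar (array([ 446.3, -104.1]), array([17.4, 83.3]), 0.0, array([ 0.4459, -0.1053,  0.047 ]), 1422)
front (array([ 470.6, -104.9]), array([181.4,  10.9]), 84.5, array([ 0.4697, -0.1044,  0.0619]), 3344)
19.625
```

View pics/w4.png

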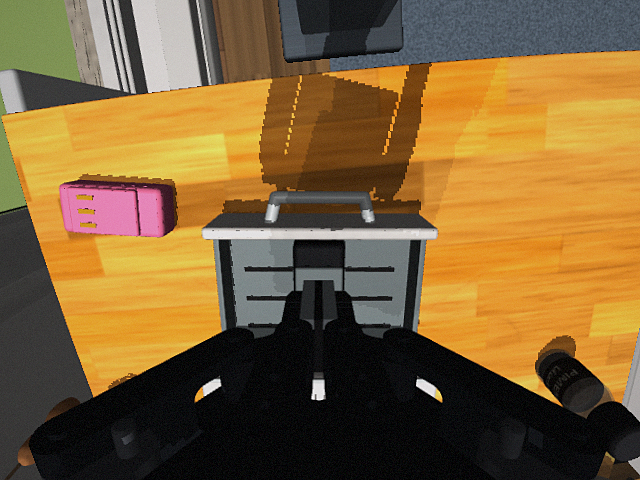

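The pack lies flat in the drawer at (320,262), clear of all walls. Now shutting the drawer by the bar with closed fingers and the tool leaning back.

```bash
cat >> h.py <<'E'
yw=np.radians(-5.5); ex=np.array([np.cos(yw),np.sin(yw),0]); ey=np.array([-np.sin(yw),np.cos(yw),0]); ez=np.array([0,0,1.])
def lean(deg):
    a=np.radians(deg); z=np.sin(a)*ex-np.cos(a)*ez; return np.stack([np.cross(ey,z),ey,z],1)
E
python3 - <<'E'
from h import *
R=lean(25); bar=np.array([.4405,-.102,.037]); S=bar-.010*ex
ptp(S-.045*ex+.10*ez,R); lin(S-.045*ex,R,.15)
b=m.current_force(); print('base',b,m.current_grip_width())
s=-.006
for step in [0,.01,.03,.05,.07,.09,.10]+list(np.arange(.105,.16,.005)):
    lin(S+step*ex,R,.06); f=(np.array(m.current_force())-b)@ex; print(round(step,3),round(f,1),end=' | ')
    if f<-12: break
lin(S+(step-.03)*ex,R,.1); print(m.current_time())
lin(S+(step-.10)*ex,R,.15); lin(S+(step-.10)*ex+.12*ez,R,.2)
p,d=save('top','t5.png'); P=cloud(d,m.get_calibration('top')); x,y,z=P[...,0],P[...,1],P[...,2]; ok=d>0
print('front',rect(P,ok&(x>.5)&(x<.62)&(abs(y+.11)<.11)&(z>.055)&(z<.069)))
print('bar',rect(P,ok&(x>.5)&(x<.6)&(abs(y+.11)<.06)&(z>.035)&(z<.05)))
save('scene','s5.png');print(m.current_time(),step)
E
python3 - <<'E'
import cv2
a=cv2.imread('pics/scene_f.png');a=cv2.imread('pics/s5.png'); cv2.imwrite('pics/s5c.png',cv2.resize(a[130:380,200:440],(720,600)*1 if False else (576,600)))
E
```

```text
Traceback (most recent call last):
  File "h.py", line 22, in lin
    def lin(p,R,v): m.move_l(T(p,R),R,v)
                    ~~~~~~~~^^^^^^^^^^^^
bench.Unreachable: the arm cannot follow that straight line within its joint ranges
[ WARN:0@0.024] global loadsave.cpp:275 findDecoder imread_('pics/s5.png'): can't open/read file: check file path/integrity
Traceback (most recent call last):
TypeError: 'NoneType' object is not subscriptable
```

```bash
python3 - <<'E'
from h import *
print(np.round(m.current_qpos(),2),m.current_time(),tip())
for a in(-10,0,8,15,25):
    R=lean(a)
    for dx in(-.035,-.025,0,.06,.13):
        q=m.inverse_kinematics(T(np.array([.4405,-.102,.037])-(.011)*ex+dx*ex,R),R); print(a,dx,None if q is None else np.round(q,2))
# switch presses
for a in(35,42,50):
    R=lean(a); q=m.inverse_kinematics(T([.62,-.06,.12],R),R); print(a,None if q is None else np.round(q,2))
E
```

```text
[-0.47  0.09  2.38  0.54  0.3  -2.43] 20.2917 [ 0.38630879 -0.09701638  0.13753898]
-10 -0.035 [-0.33  0.52  2.04 -0.06  0.76 -1.76]
-10 -0.025 [-0.33  0.53  2.01 -0.06  0.77 -1.76]
-10 0 [-0.31  0.56  1.95 -0.05  0.81 -1.75]
-10 0.06 [-0.29  0.63  1.79 -0.04  0.89 -1.73]
-10 0.13 [-0.27  0.72  1.6  -0.04  0.99 -1.72]
0 -0.035 [-0.36  0.46  2.15 -0.    0.54 -1.83]
0 -0.025 [-0.35  0.47  2.12 -0.    0.55 -1.83]
0 0 [-0.34  0.5   2.06 -0.    0.58 -1.81]
0 0.06 [-0.31  0.57  1.91 -0.    0.66 -1.78]
0 0.13 [-0.28  0.65  1.73 -0.    0.76 -1.76]
8 -0.035 [-0.38  0.42  2.23  0.11  0.35 -1.96]
8 -0.025 [-0.38  0.43  2.21  0.11  0.36 -1.95]
8 0 [-0.36  0.46  2.15  0.09  0.4  -1.92]
8 0.06 [-0.32  0.53  2.01  0.07  0.47 -1.86]
8 0.13 [-0.29  0.61  1.83  0.05  0.57 -1.81]
15 -0.035 [-0.41  0.41  2.31  0.43  0.19 -2.3 ]
15 -0.025 [-0.4   0.42  2.29  0.39  0.2  -2.25]
15 0 [-0.38  0.44  2.23  0.32  0.23 -2.16]
15 0.06 [-0.34  0.51  2.08  0.21  0.3  -2.01]
15 0.13 [-0.31  0.59  1.91  0.14  0.39 -1.91]
25 -0.035 [-0.45  0.42  2.41  2.16  0.18  2.22]
25 -0.025 [-0.44  0.43  2.39  2.11  0.17  2.28]
25 0 [-0.42  0.45  2.33  1.94  0.14  2.48]
25 0.06 None
25 0.13 [-0.33  0.57  2.02  0.66  0.16 -2.43]
35 [-0.2   0.46  1.97  0.53  0.11 -2.18]
42 [-0.2   0.47  2.04  2.54  0.12  2.09]
50 [-0.21  0.5   2.11  2.89  0.35  1.74]
```

```bash
cat > push.py <<'E'
from h import *
R=lean(15); S=np.array([.4405,-.102,.038])-.011*ex
ptp(S-.032*ex+.09*ez,R); lin(S-.032*ex,R,.12)
b=np.array(m.current_force()); print('base',b,m.current_grip_width())
for step in [0,.02,.05,.08,.10]+list(np.arange(.105,.16,.004)):
    lin(S+step*ex,R,.06); f=(np.array(m.current_force())-b)@ex; print(round(step,3),round(f,1),end=' | ')
    if f<-10: break
print(tip(),m.current_time())
lin(S+(step-.06)*ex,R,.15); lin(S+(step-.06)*ex+.05*ez,R,.2)
p,d=save('top','t5.png'); P=cloud(d,m.get_calibration('top')); x,y,z=P[...,0],P[...,1],P[...,2]; ok=d>0
print('front',rect(P,ok&(x>.5)&(x<.62)&(abs(y+.11)<.11)&(z>.055)&(z<.069)))
print('bar',rect(P,ok&(x>.5)&(x<.6)&(abs(y+.11)<.06)&(z>.035)&(z<.05)))
save('scene','s5.png');print(m.current_time(),step)
a=cv2.imread('pics/s5.png'); cv2.imwrite('pics/s5c.png',cv2.resize(a[130:380,200:440],(576,600)))
E
python3 push.py
```

```text
base [0.72756819 0.98967815 0.37105125] -0.006546823231221899
0 -0.3 | 0.02 -0.2 | 0.05 -0.6 | 0.08 -1.1 | 0.1 -0.8 | 0.105 -0.7 | 0.109 -0.5 | 0.113 -0.5 | 0.117 -1.5 | 0.121 -1.7 | 0.125 -0.3 | 0.129 -10.5 | [ 0.55599103 -0.11267613  0.03707111] 26.3667
front (array([ 589.1, -116.2]), array([197.2,   4.4]), 85.1, array([ 0.5889, -0.1173,  0.0612]), 30)
bar (array([ 578.8, -108.7]), array([117.6,  26. ]), 84.4, array([ 0.5741, -0.1138,  0.0456]), 233)
27.4167 0.129
```

View pics/s5c.png

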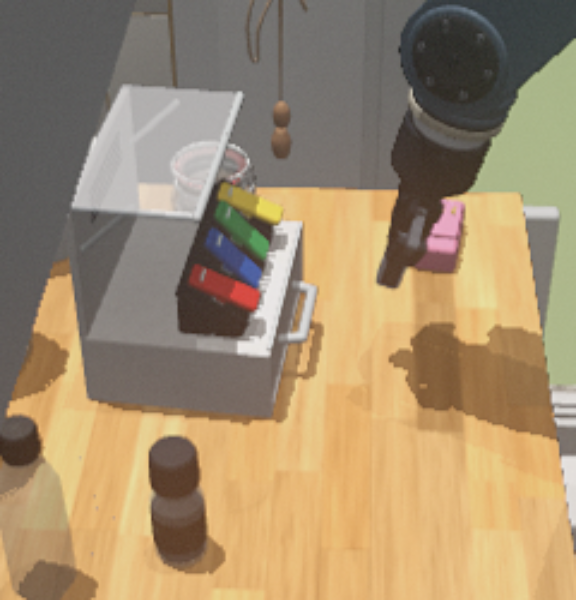

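Drawer is shut: the front is flush with the cabinet and the stop was felt at 10 N. The bar is at crop (305,312), and grinder and bottle are untouched. Next I need the exact paddle geometry.

```bash
python3 - <<'E'
from h import *
c0=np.array([.6324,-.1203,0])
p=cv2.imread('pics/t5.png')[:,:,::-1].copy(); d=np.load('pics/t5.png.npy'); P=cloud(d,m.get_calibration('top'))-c0
U=P@ex; V=P@ey; Z=P[...,2]
for n,l in(('red',.0645),('blue',.0215),('green',-.0215),('yellow',-.0645)):
    k=(d>0)&(abs(V-l)<.009)&(abs(U)<.06)&(Z>.08)&(Z<.17)
    u,z=U[k],Z[k]; f=np.array([[round(b,3),round(float(np.median(z[abs(u-b)<.003])),4)] for b in np.arange(-.045,.045,.005) if (abs(u-b)<.003).sum()>2]); print(n,f.tolist())
k0=(d>0)&(abs(U)<.06)&(Z>.078)&(Z<.17)
for l in(.043,0,-.043):
    k=k0&(abs(V-l)<.005); u,z=U[k],Z[k]; print('gap',l,[[round(b,3),round(float(np.median(z[abs(u-b)<.003])),4)] for b in np.arange(-.045,.045,.01) if (abs(u-b)<.003).sum()>2])
print('rim',[ (round(float(np.percentile(U[(d>0)&(Z>.2)&(Z<.23)&(abs(V-v)<.02)&(abs(U)<.1)],q)),4)) for v in(-.06,0,.06) for q in (1,3)])
for f in['w3_None.png']:
    d=np.load('pics/'+f+'.npy'); c=m.get_calibration('wrist'); 
    R=np.array(m.current_tcp_rot()); t=np.array(m.current_ee_pos()); C=cloud(d,c); L=(C-t)@R
    k=(d>0)&(abs(L[...,0])<.03)&(abs(L[...,1])<.03)&(L[...,2]<.0)&(L[...,2]>-.12); Q=L[k]
    for a in(-.046,-.05,-.055,-.06,-.07): 
        i=abs(Q[:,2]-a)<.002; print(a,i.sum(),Q[i].min(0)[:2] if i.any() else '',Q[i].max(0)[:2] if i.any() else '')
    print('cam in tool',(np.array(-c['R'].T@c['t'])-t)@R)
E
```

```text
red [[-0.03, 0.1064], [-0.025, 0.1075], [-0.02, 0.109], [-0.015, 0.1128], [-0.01, 0.1145], [-0.005, 0.1173], [-0.0, 0.1197], [0.005, 0.1216], [0.01, 0.1237], [0.015, 0.1255], [0.02, 0.1274], [0.025, 0.1293], [0.03, 0.1284], [0.035, 0.1215]]
blue [[-0.02, 0.0991], [-0.015, 0.104], [-0.01, 0.1098], [-0.005, 0.1142], [-0.0, 0.1192], [0.005, 0.1244], [0.01, 0.1304], [0.015, 0.1359], [0.02, 0.1386], [0.025, 0.1352], [0.03, 0.1206], [0.035, 0.1221]]
green [[-0.045, 0.0807], [-0.025, 0.0945], [-0.02, 0.0989], [-0.015, 0.1036], [-0.01, 0.1107], [-0.005, 0.1142], [-0.0, 0.1204], [0.005, 0.1266], [0.01, 0.1311], [0.015, 0.1356], [0.02, 0.1387], [0.025, 0.1366], [0.03, 0.121], [0.035, 0.1191]]
yellow [[-0.03, 0.106], [-0.025, 0.1082], [-0.02, 0.1108], [-0.015, 0.112], [-0.01, 0.1154], [-0.005, 0.1165], [-0.0, 0.1191], [0.005, 0.1212], [0.01, 0.1239], [0.015, 0.1263], [0.02, 0.1281], [0.025, 0.1303], [0.03, 0.1298], [0.035, 0.12]]
gap 0.043 [[np.float64(-0.025), 0.0798], [np.float64(-0.015), 0.097], [np.float64(-0.005), 0.1029], [np.float64(0.005), 0.1136], [np.float64(0.015), 0.118], [np.float6
[... 180 characters left out ...]
at64(0.015), 0.1192], [np.float64(0.025), 0.1255]]
gap -0.043 [[np.float64(-0.045), 0.0788], [np.float64(-0.025), 0.0918], [np.float64(-0.015), 0.0986], [np.float64(-0.005), 0.102], [np.float64(0.005), 0.1099], [np.float64(0.015), 0.1176], [np.float64(0.025), 0.1249], [np.float64(0.035), 0.0836]]
rim [0.0098, 0.0111, 0.01, 0.0113, 0.0103, 0.0117]
-0.046 118 [ 0.00575529 -0.0109553 ] [0.01079435 0.01163594]
-0.05 238 [ 0.00555838 -0.01362652] [0.01082394 0.01306677]
-0.055 296 [ 0.00552238 -0.01388998] [0.01124555 0.01329483]
-0.06 305 [ 0.00535713 -0.01382439] [0.01111031 0.01291795]
-0.07 325 [ 0.00541669 -0.01388087] [0.01132537 0.01295922]
cam in tool [ 0.07153613 -0.00047582 -0.18292193]
```

```bash
cat > sw.py <<'E'
from h import *
import sys
R=lean(50); c0=np.array([.6324,-.1203,0]); a=np.radians(50); g=np.radians(35)
d3=np.sin(g)*ex-np.cos(g)*ez
LAT=dict(red=.0645,blue=.0215,green=-.0215,yellow=-.0645)
def W(u,v,z): return c0+u*ex+v*ey+z*ez
def press(n,far,maxdep=.0115,fmax=11):
    K=(.0155,.1369) if far else (-.0225,.1094)
    S=W(K[0]+.011*np.cos(a),LAT[n],K[1]+.011*np.sin(a))
    H=S-.05*R[:,2]; 
    if not near[0]: ptp(H-.04*R[:,2]-.03*ex,R); near[0]=1
    lin(H,R,.2); lin(S-.006*d3,R,.1); m.dwell(.1); b=np.array(m.current_force()); out=[]
    dep=-.005
    while True:
        lin(S+dep*d3,R,.03); f=-(np.array(m.current_force())-b)@d3; out.append((round(dep*1000,1),round(float(f),1)))
        if f>fmax or dep>=maxdep: break
        dep+=.0015 if f<7 else .0008
    print(n,out,round(m.current_time(),1))
    lin(S-.006*d3,R,.1); lin(H,R,.2)
near=[0]
E
python3 - <<'E'
from sw import *
press('red',False)
p,d=save('top','t6.png')
P=cloud(d,m.get_calibration('top'))-c0
U=P@ex;V=P@ey;Z=P[...,2]
for n,l in LAT.items():
    k=(d>0)&(abs(V-l)<.009)&(abs(U)<.018)&(Z>.09)&(Z<.15)
    if k.sum()>20: print(n,np.degrees(np.arctan(np.polyfit(U[k],Z[k],1)[0])),k.sum())
print(np.round(m.current_qpos(),2))
E
```

```text
red [(-5.0, 0.1), (-3.5, 0.4), (-2.0, 0.9), (-0.5, 1.4), (1.0, 4.7), (2.5, 1.2), (4.0, 0.7), (5.5, -0.0), (7.0, -0.1), (8.5, 10.2), (9.3, 13.8)] 34.5
red 46.8395312452444 155
blue 46.116379218603136 155
green 47.196967964291844 155
yellow 22.81371450692603 135
[-0.2   0.39  2.19  2.88  0.32  1.76]
```

```bash
python3 - <<'E'
from sw import *
near[0]=1
press('blue',True); press('green',True); press('yellow',False)
lin(tip()-.06*R[:,2]-.04*ex,R,.2)
p,d=save('top','t7.png'); P=cloud(d,m.get_calibration('top'))-c0
U=P@ex;V=P@ey;Z=P[...,2]
for n,l in LAT.items():
    k=(d>0)&(abs(V-l)<.009)&(abs(U)<.018)&(Z>.09)&(Z<.15)
    if k.sum()>20: print(n,np.degrees(np.arctan(np.polyfit(U[k],Z[k],1)[0])),k.sum())
x,y,z=P[...,0]+c0[0],P[...,1]+c0[1],Z
print('bar',rect(P+c0,(d>0)&(x>.5)&(x<.6)&(abs(y+.11)<.06)&(z>.035)&(z<.05)))
print(m.current_time(),m.current_force())
cv2.imwrite('pics/t7c.png',cv2.resize(p[130:370,180:500,::-1],(800,600)))
E
```

```text
blue [(-5.0, -0.0), (-3.5, -0.7), (-2.0, 0.3), (-0.5, 3.5), (1.0, 2.8), (2.5, 1.4), (4.0, -0.8), (5.5, 0.3), (7.0, 0.6), (8.5, -1.9), (10.0, 3.0), (11.5, 10.3), (12.3, 13.6)] 39.7
green [(-5.0, 0.1), (-3.5, 0.6), (-2.0, -0.2), (-0.5, 3.2), (1.0, 3.4), (2.5, 2.1), (4.0, 0.3), (5.5, 0.0), (7.0, 0.7), (8.5, 0.0), (10.0, 3.1), (11.5, 11.3)] 44.5
yellow [(-5.0, -0.2), (-3.5, 0.5), (-2.0, -0.5), (-0.5, 2.9), (1.0, 5.0), (2.5, 0.9), (4.0, -0.3), (5.5, -1.1), (7.0, -0.7), (8.5, 10.5), (9.3, 14.6)] 49.1
red 47.270598226906735 155
blue 22.805041753471162 135
green 22.365369196523396 136
yellow 46.93984423555639 155
bar (array([ 578.8, -107.8]), array([115.4,  26.4]), 83.9, array([ 0.5741, -0.1129,  0.0455]), 224)
50.4083 [-0.71705039 -0.08773196  0.91282899]
```

View pics/t7c.png

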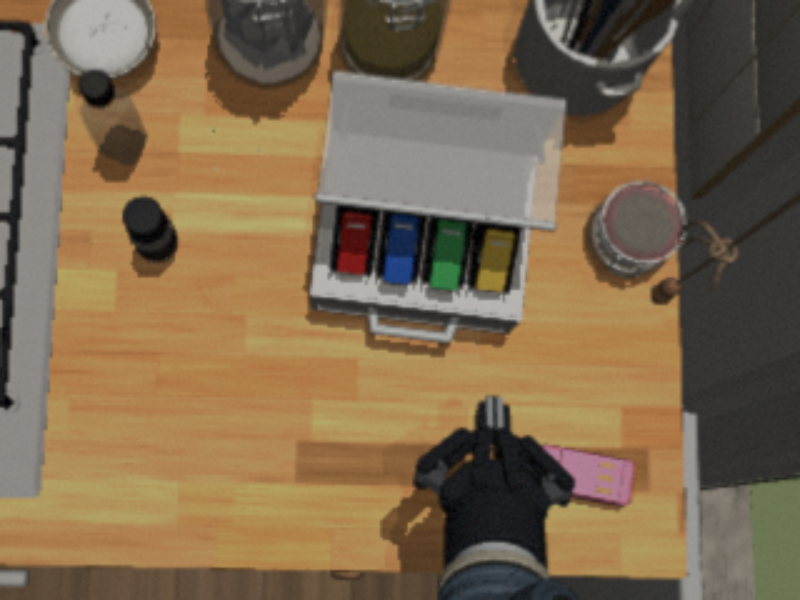

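The picture shows the drawer shut (bar at (412,325)), blue and green on, red and yellow off, grinder (150,228) and bottle (115,120) in place, and the gripper free at (492,440). Handing in.

```bash
python3 -c "
from h import *
print(m.sign_off())"
```

```text
the job is handed in; nothing more can be done
None
```

The job is handed in after about 50 s on the robot's clock: the pack was laid flat in the drawer, the drawer is pushed shut to its stop, blue and green are on, red and yellow are off, and the sign-off call returned no verdict.

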